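# Draw bearing balls from the hopper

### The job

Stand the long-handled cup upright and centred on the round pad under the hopper, then slide the hopper's shutter open so that all six steel balls run into the cup, and push the shutter fully closed again. Leave the filled cup standing on the pad, spill no ball, and leave everything else on the bench where it is.

Things in the scene. Friction and masses are not known exactly. Their poses are not given: they have to be found in the camera images.
- hopper: Bench dispenser, fixed: 170 x 170 x 8 mm dark steel base plate; two grey 12 mm posts at its back (70 mm behind the centre along local +x, 58 mm to either side) carry a sheet-steel funnel. Origin: underside centre of the base, straight below the outlet. Local -x: open front (towards the robot); +y: the side the shutter comes out. Below the funnel it is open to the front and both sides.
- outlet (a point): Centre of the funnel's square 52 x 52 mm outlet, on the shutter's top, 124 mm above the table. The funnel above it widens to a 110 x 110 mm open mouth; its outside stays within 61 mm of the centre and its rim is 198 mm above the table. Nothing under it hangs lower than 116 mm above the table. Axes as the hopper's.
- pad (a point): Centre of the top of the round steel pad (72 mm across) on the base plate, straight below the outlet; its top is 16 mm above the table. The cup is to stand on it. Axes as the hopper's.
- shutter (a joint): Opening of the flat aluminium shutter under the funnel, in m: 0 = closed at its stop (always the start), 0.060 = fully open at its stop. It slides level along the hopper's +y to open and -y to close, about 2 N of friction, no spring, stays where left. Plate 60 mm wide, 4 mm thick. The outlet is clear from about 0.056.
- shutter_knob (a point): Grip point of the shutter's upright black round knob, 18 mm across, 38 mm tall (124 to 162 mm above the table), on the shutter's outer end, 100 mm to the +y side of the hopper's centre when closed (160 mm when open). The point lies on the knob's axis, 148 mm above the table.
- cup_bowl (a point): Centre of the bowl of the loose aluminium long-handled cup (about 0.18 kg), half-way up: 33 mm above its underside. Open bowl, 66 mm tall, 68 mm across at the foot, 84 mm at the rim, wall 3 mm, floor 4 mm thick. Its straight level handle points along the cup's own -x; z is up.
- cup_grip (a point): A point to grip on the cup's handle: 130 mm from the bowl's axis along the cup's own -x, 48 mm above the cup's underside, in the middle of the bar. The bar is 12 mm wide (cup's y), 18 mm tall and ends 175 mm from the bowl's axis. Axes as the cup's.
- ball0_center (a point): Centre of one of the six alike steel bearing balls, 20 mm across, 33 g, which start in the hopper's funnel, on the shutter.
- ball1_center (a point): Centre of one of the six alike steel bearing balls, 20 mm across, 33 g, which start in the hopper's funnel, on the shutter.
- ball2_center (a point): Centre of one of the six alike steel bearing balls, 20 mm across, 33 g, which start in the hopper's funnel, on the shutter.
- ball3_center (a point): Centre of one of the six alike steel bearing balls, 20 mm across, 33 g, which start in the hopper's funnel, on the shutter.
- ball4_center (a point): Centre of one of the six alike steel bearing balls, 20 mm across, 33 g, which start in the hopper's funnel, on the shutter.
- ball5_center (a point): Centre of one of the six alike steel bearing balls, 20 mm across, 33 g, which start in the hopper's funnel, on the shutter.
- race: Steel bearing ring, 90 mm across, 24 mm tall, lying on the bench; bystander. Origin: centre of its underside.
- wrench: Steel wrench, 200 mm long, lying on the bench near the robot; bystander. Origin under its middle, x along it.
- tin: Closed grey can, 64 mm across, 100 mm tall, far left on the bench; bystander. Origin: centre of its underside.
- mug: Plain round aluminium beaker without a handle, 72 mm across, 85 mm tall, left of the cup; bystander. Origin: centre of its underside.
- hammer: Hammer, 260 mm long, lying on the bench at the near right; bystander. Origin under its middle, x along it.
- hubcap: Round dark steel hub cap, 76 mm across, 36 mm tall, at the right; bystander. Origin: centre of its underside.
- cup: The same long-handled cup: origin at the centre of the bowl's underside, axes as given above.
Things that resemble listed ones, but are neither listed nor needed, are in the scene too. What is meant by the cup is not red, and is the larger of those in its own colour.

How it is judged:
On the way, in this order (a step that is already met when the one before it is completed fails the run):
1. the cup stands upright on the pad under the outlet, with the shutter still closed (horizontal distance between cup_bowl and pad below 0.015 m and z of cup_bowl in the frame of pad between 0.029 and 0.037 m and angle between cup_bowl's own z axis and vertical below 0.1 rad and value of joint shutter below 0.006 m), for 0.2 s.
2. all six balls have run into the cup through the opened shutter (distance between each of ball0_center, ball1_center, ball2_center, ball3_center, ball4_center, ball5_center and cup_bowl below 0.045 m and value of joint shutter above 0.015 m), for 0.2 s.
At the end, for the whole second after the job is handed in: The shutter is closed (within 5 mm of its stop), all six balls lie in the cup (centres within 45 mm of the bowl's centre), and the cup stands still and upright (within 0.1 rad) on the pad, its axis within 15 mm of the pad's centre (value of joint shutter below 0.005 m and distance between each of ball0_center, ball1_center, ball2_center, ball3_center, ball4_center, ball5_center and cup_bowl below 0.045 m and horizontal distance between cup_bowl and pad below 0.015 m and z of cup_bowl in the frame of pad between 0.029 and 0.037 m and angle between cup_bowl's own z axis and vertical below 0.1 rad and linear speed of cup below 0.02 m/s); the robot touches nothing.
It fails at once if a ball falls beside the cup, onto the base plate or the bench (height (world z) of any of ball0_center, ball1_center, ball2_center, ball3_center, ball4_center, ball5_center below 0.022 m).
It fails at once if a bystander is moved by more than 30 mm (distance of any of race, wrench, tin, mug, hammer, hubcap from where it was at the start of the episode above 0.03 m).
It also fails if it takes over 51 s, if anything falls off the work surface, if the arm or the gripper's body presses on something with over 40 N, if the wrist force passes 120 N, or if a joint passes its speed limit or range.

### The arm

A 7-joint arm with a two-finger parallel gripper is mounted at the origin on the work surface. World frame = base frame: x ahead of the robot, y to its left, z up, the work surface at z = 0. Lengths are in m, angles in rad, forces in N, time in s.
With the tool pointing down it reaches from about 0.35 to 0.9 m from the base axis. Payload 8.1 kg.
Tool frame: the origin (TCP) lies midway between the tips of the shut fingers; the grasp point (between the pads) lies arm.grip_point_offset behind it (arm.grip_point_offset is the distance from the TCP to the grasp point, in m); y points along the fingers, z is the direction in which the jaws open and shut, and the axes are right-handed (so a half turn about y gives the same grasp; the last joint's range is limited). The gripper opens to 92 mm and grips with 3 to 60 N. Pads are 19 mm wide; open, the fingers measure 130 mm over their backs; the gripper's body (75 mm by 190 mm) begins 47 mm behind the grasp point.
Start: joints at [1.233, 0.434, 0.025, 1.573, -0.012, 1.134, -0.075], TCP at [0.145, -0.608, 0.227] pointing down, gripper open.
Joint ranges: [-2.62, 2.62], [-0.44, 2.09], [-1.27, 1.32], [0.08, 2.57], [-1.32, 4.46], [0.12, 2], [-2.74, 2.74]. Speed limits (rad/s): [2.22, 2.22, 3.01, 3.01, 3.14, 3.14, 3.14].

### API

Orientations are given as a rotation vector (axis times angle).
In Python, from cell import arm, get_image, camera_info gives the robot as it stands.
- The arm moves only by the tool carry_out, never from a script. Its argument "steps" is one flat list of numbers, 5 for each row, row after row: the opening, from 0 (shut) to 1 (fully open), then the shift along the world's x, y, z in units of 0.1 m (1.0 is 0.1 m), then the turn about the world's z in units of 45 degrees (1.0 is 45 degrees). In form: [hand, dx, dy, dz, spin, hand, dx, dy, dz, spin, ...]. A call has 1 to 12 rows; each row is the pose to reach, as a shift and turn from the pose commanded when the call began; what a row does not reach only later rows make up. A row lasts 1/10 s, in which the tool goes at most 50 mm and 8.59 degrees, less where a joint would pass 70% of its speed; a pose out of reach is approached as far as the arm can. A call with a number of a shift or a turn outside -1 to 1 is refused whole. A call with a gripper value outside its range is refused whole. The fingers move at their own pace and stop on an object; "grip_force" is the grip in N (left out, the last holds). Time passes only in rows, so rows that repeat a pose let the fingers close. It gives the time, the measured TCP pose, the force and the opening at its end, in the units of the state.
- arm.observe(): the state, without advancing time (a new reading comes with each control period).
- get_image(name): name is "side" or "top" or "wrist"; returns (picture, depth): 400x640x3 uint8, red, green, blue; 400x640 float32, m along the optical axis (not along the pixel's ray), 0 where there is no reading.
- camera_info(name): a dict with "fovy" (degrees; the focal length in pixels is half the picture's height over the tangent of half this angle, whatever the lens; pixels are square), "cx", "cy" (the principal point, pixels), "dist_coeffs" ([k1, k2, p1, p2, k3] as OpenCV has them; the pictures are not rectified), "R" (3x3) and "t" (3): a world point X has camera coordinates R X + t; the wrist camera has in their place "tool_from_camera" (4x4, takes a point from camera to tool coordinates, whose origin is the TCP and whose axes are the tool frame's). Camera axes: x right, y down, z forward; pixel columns grow to the right and rows downward; lengths in m; the calibration is good to about 2 mm. A picture is of the moment at which its call begins: read the wrist's pose just before it. camera_info takes no time and is no camera call.
- arm.sign_off(): hands the job in, once; it reports no verdict.
The state is a dict: "clock": time; "joints": joint angles; "dq": joint speeds; "joint_efforts": joint torques, N m; "position": TCP position; "ee_rot": TCP orientation; "force": force on the tool from outside, world axes, zero at the start; "ft_torque": the same for the moment, N m; "width": opening from 0.0 (shut) to 1.0 (fully open).
Only numpy, scipy, OpenCV 4.12 (cv2) and the standard library are available. Lean on these libraries where they do the work, as an engineer would, in place of code of your own. Each camera call takes 0.05 s, during which the arm holds its last target. There are 200 camera calls.

## Working session

There is one attempt and no reset: what is moved stays moved. The work goes in short steps, Python scripts to look and compute and a tool call to move; the robot and the scene stay as the last step left them, time stands still between calls to the robot, and variables do not carry over. Pictures are saved under pics/ and viewed, about 8 in all and at most 12, crops included, and the job is handed in when it is done.

Besides the shell and the picture viewer there is one more tool, called as a command line: name --argument value ..., lists and objects as JSON in quotes. carry_out: Moves the arm, as the interface text tells. Shifts and turns lie within -1 to 1; 1 stands for 0.1 m of shift or 45 degrees of turn. Its arguments: {"type":"object","properties":{"steps":{"type":"array","items":{"type":"number"}},"grip_force":{"type":"number"}},"required":["steps"]}

```bash
mkdir -p pics; ls; cat > h.py <<'E'
import numpy as np, cv2
from cell import arm, get_image, camera_info
def K(i):
    f=200/np.tan(np.radians(i['fovy'])/2); return np.array([[f,0,i['cx']],[0,f,i['cy']],[0,0,1]])
def world(i,d,uv,pose=None):
    """pixels -> world using depth; pose=(R,p) of tool for wrist"""
    uv=np.atleast_2d(np.array(uv,float)); n=cv2.undistortPoints(uv[:,None],K(i),np.array(i['dist_coeffs']))[:,0]
    z=d[uv[:,1].astype(int),uv[:,0].astype(int)]; c=np.c_[n*z[:,None],z]
    if pose is None: return (c-np.array(i['t']))@np.array(i['R'])
    T=np.array(i['tool_from_camera']); return (c@T[:3,:3].T+T[:3,3])@pose[0].T+pose[1]
def cloud(i,d,pose=None):
    v,u=np.mgrid[0:400,0:640]; w=world(i,d,np.c_[u.ravel(),v.ravel()],pose).reshape(400,640,3); w[d==0]=np.nan; return w
def pose():
    s=arm.observe(); return cv2.Rodrigues(np.array(s['ee_rot'],float))[0],np.array(s['position'])
E
python3 - <<'E'
from h import *
print(arm.observe(), arm.grip_point_offset)
for n in('top','side'):
    p,d=get_image(n); i=camera_info(n); cv2.imwrite(f'pics/{n}0.png',p[:,:,::-1]); np.savez(f'{n}0.npz',p=p,d=d)
    print(n,i)
E
```

```text
pics
{'clock': 0.0, 'joints': array([ 1.23339079,  0.43519552,  0.02499369,  1.57404363, -0.011583  ,
        1.13398524, -0.07504611]), 'dq': array([ 6.78269033e-05, -7.22494041e-04,  2.55809568e-04, -2.46375279e-03,
       -7.20169636e-04, -5.59021411e-04,  3.49012693e-04]), 'joint_efforts': array([ 1.13356066e-04, -6.67849231e+01,  9.84904803e-01, -3.14457178e+01,
       -6.04145718e-02,  4.27598739e-02,  1.59487986e-04]), 'position': array([ 0.14522762, -0.60740329,  0.22598295]), 'ee_rot': array([-0.24765861,  2.09858432, -2.09552317]), 'force': array([ 1.06285561, -0.49149275,  0.80351792]), 'ft_torque': array([-1.79921090e-02,  3.55751474e-05,  1.76181483e-02]), 'width': 1.0033278559253862} 0.0188
top {'fovy': 44.791763577881255, 'cx': 323.8663579712875, 'cy': 196.13329849422095, 'dist_coeffs': array([-0.14503832,  0.        ,  0.        ,  0.        ,  0.        ]), 'R': array([[-0.01715533, -0.99980335,  0.00994748],
       [-0.99818949,  0.01655231, -0.05782533],
       [ 0.05764931, -0.01092149, -0.99827716]]), 't': array([0.05237869, 0.52379339, 1.61907001])}
side {'fovy': 48.75698123531115, 'cx': 313.3992802197866, 'cy': 202.99635971228778, 'dist_coeffs': array([-0.01777284,  0.        ,  0.        ,  0.        ,  0.        ]), 'R': array([[ 0.99272297, -0.12041636, -0.00100021],
       [-0.0787458 , -0.64285848, -0.76192655],
       [ 0.09110543,  0.75646075, -0.64766267]]), 't': array([-0.50975698,  0.16943377,  1.20551746])}
```

View pics/top0.png

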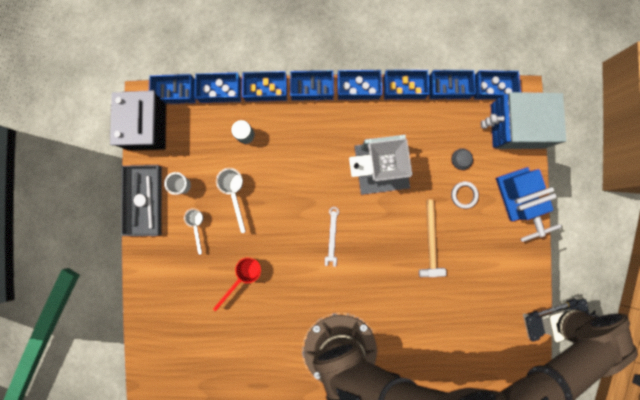

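View pics/side0.png

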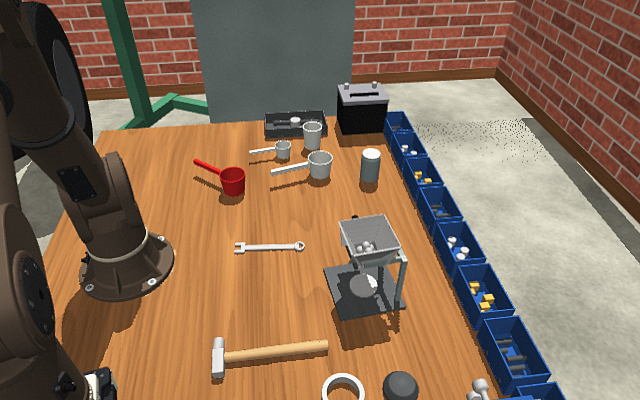

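The top view shows the wanted cup's bowl at (229,181) with its handle to (242,231). The small cup (194,217) and the red cup are decoys. The hopper mouth is at (388,160), the knob at about (357,166) and the mug at (177,183). The side view agrees: cup at (320,164), hopper at (370,240), pad at (363,286).

```bash
python3 - <<'E'
from h import *
for n,boxes in {'top':dict(cup=(205,160,255,240),hop=(340,125,420,200)),'side':dict(cup=(265,145,340,185),hop=(315,205,415,325))}.items():
    z=np.load(n+'0.npz'); w=cloud(camera_info(n),z['d'])
    for k,(a,b,c,e) in boxes.items():
        q=w[b:e,a:c].reshape(-1,3); q=q[~np.isnan(q[:,0])]
        def rect(m,t):
            s=q[m]
            if len(s)<6: return
            r=cv2.minAreaRect(s[:,:2].astype(np.float32)*1000); print(n,k,t,len(s),np.round(np.median(s[:,2]),4),'rect',np.round(r[0],1),np.round(r[1],1),round(r[2],1),'med',np.round(np.median(s[:,:2],0),3))
        Z=q[:,2]
        if k=='cup':
            rect((Z>.060)&(Z<.075),'rim'); m=(Z>.045)&(Z<.0605); rect(m,'handle+')
            s=q[m]; 
            if n=='top':
                # handle: pixels with x less than bowl
                s=s[s[:,0]<.44]; print('x range',s[:,0].min() if len(s) else None); l=cv2.fitLine((s[:,:2]).astype(np.float32),cv2.DIST_HUBER,0,.01,.01).ravel(); print(l,np.degrees(np.arctan2(l[1],l[0])))
        else:
            rect((Z>.190)&(Z<.206),'rim'); rect((Z>.003)&(Z<.012),'base'); rect((Z>.013)&(Z<.02),'pad'); rect((Z>.157)&(Z<.167)&(q[:,1]>np.median(q[:,1])),'knob'); rect((Z>.119)&(Z<.129),'shutter')
E
```

```text
top cup rim 102 0.0643 rect [522.7 325.4] [205.9  83.6] 28.4 med [0.563 0.344]
top cup handle+ 210 0.0545 rect [518.3 327.6] [208.9  75.6] 25.9 med [0.501 0.334]
x range 0.4121001100616746
[0.9091821  0.41639873 0.42464855 0.31453526] 24.607433
top hop rim 410 0.1967 rect [ 622.7 -155.2] [118.2 119.5] 7.0 med [ 0.628 -0.163]
top hop base 1279 0.0059 rect [ 639.8 -150.1] [273.7 255.4] 89.0 med [ 0.576 -0.135]
top hop pad 75 0.0142 rect [ 654.7 -144. ] [238.7 183.1] 6.5 med [ 0.567 -0.143]
top hop knob 92 0.1617 rect [637.1 -93.3] [ 87.3 116.2] 88.9 med [ 0.617 -0.118]
top hop shutter 446 0.1241 rect [ 629.7 -109.5] [103.  143.8] 6.4 med [ 0.616 -0.083]
side cup rim 71 0.0624 rect [578.9 353.2] [81.2 83.3] 25.9 med [0.58  0.362]
side cup handle+ 346 0.0526 rect [523.5 362.8] [185.3 188.5] 71.7 med [0.536 0.33 ]
side hop rim 560 0.1961 rect [ 623.7 -155.6] [118.1 120.4] 6.3 med [ 0.632 -0.142]
side hop base 2929 0.0075 rect [665.3 -52.9] [439.1 305.9] 82.8 med [ 0.608 -0.174]
side hop pad 470 0.016 rect [ 647.4 -161.9] [ 72.2 135.7] 76.9 med [ 0.624 -0.157]
side hop knob 188 0.1623 rect [615.5 -90.9] [82.9 96.1] 85.6 med [ 0.617 -0.119]
side hop shutter 94 0.1249 rect [ 642.2 -162.3] [ 74.3 144.8] 77.8 med [ 0.593 -0.177]
```

carry_out --steps '[1, 1, 1, 0, 0, 1, 1, 1, 0, 0, 1, 1, 1, 0, 0]'

```text
clock: 0.4
position: [0.247, -0.5056, 0.2263]
ee_rot: [-0.248, 2.098, -2.095]
force: [1.2, -0.9, 0.0]
width: 0.998
```

carry_out --steps '[1, 1, 1, 0, 0, 1, 1, 1, 0, 0, 1, 1, 1, 0, 0]'

```text
clock: 0.7
position: [0.3471, -0.4053, 0.2266]
ee_rot: [-0.249, 2.097, -2.095]
force: [1.1, -1.2, 0.4]
width: 1.0
```

carry_out --steps '[1, 0.9, 1, 0, 0, 1, 0.9, 1, 0, 0, 1, 0.9, 1, 0, 0]'

```text
clock: 1.0
position: [0.4375, -0.3044, 0.2266]
ee_rot: [-0.25, 2.096, -2.094]
force: [0.3, 0.6, 0.3]
width: 1.001
```

carry_out --steps '[1, 0, 1, 0, 0, 1, 0, 1, 0, 0]'

```text
clock: 1.2
position: [0.4356, -0.2061, 0.2262]
ee_rot: [-0.248, 2.098, -2.097]
force: [1.3, 0.6, -0.2]
width: 0.998
```

carry_out --steps '[1, 0, 1, 0, 0, 1, 0, 1, 0, 0]'

```text
clock: 1.4
position: [0.4348, -0.1059, 0.2266]
ee_rot: [-0.247, 2.097, -2.097]
force: [1.1, 0.9, -0.4]
width: 1.001
```

carry_out --steps '[1, 0, 1, 0, 0, 1, 0, 1, 0, 0]'

```text
clock: 1.6
position: [0.4348, -0.006, 0.2267]
ee_rot: [-0.247, 2.097, -2.097]
force: [0.7, 0.0, 0.1]
width: 0.998
```

carry_out --steps '[1, 0, 1, 0, 0, 1, 0, 1, 0, 0]'

```text
clock: 1.8
position: [0.4348, 0.0939, 0.2268]
ee_rot: [-0.247, 2.097, -2.097]
force: [1.0, 0.8, -0.4]
width: 0.998
```

carry_out --steps '[1, 0, 1, 0, 0, 1, 0, 1, 0, 0]'

```text
clock: 2.0
position: [0.4349, 0.1939, 0.2267]
ee_rot: [-0.247, 2.097, -2.097]
force: [1.0, -0.5, -0.2]
width: 1.001
```

carry_out --steps '[1, 0.2, 1, 0, 0, 1, 0.2, 1, 0, 0, 1, 0.2, 1, 0, 0, 1, 0.2, 1, 0, 0]'

```text
clock: 2.4
position: [0.4547, 0.2934, 0.226]
ee_rot: [-0.252, 2.096, -2.096]
force: [0.8, -0.4, 0.1]
width: 1.002
```

```bash
python3 - <<'E'
from h import *
P=pose(); p,d=get_image('wrist'); i=camera_info('wrist'); cv2.imwrite('pics/w1.png',p[:,:,::-1]); np.savez('w1.npz',p=p,d=d,R=P[0],t=P[1])
print(P, i); w=cloud(i,d,P)
for lo,hi in((.062,.07),(.052,.0615)):
    s=w[(w[...,2]>lo)&(w[...,2]<hi)]; 
    if len(s): r=cv2.minAreaRect(s[:,:2].astype(np.float32)*1000); print(len(s),np.median(s,0),r)
E
```

```text
(array([[-9.71936656e-01, -1.47284348e-03,  2.35238108e-01],
       [-2.35238028e-01, -2.29266925e-04, -9.71937764e-01],
       [ 1.48544452e-03, -9.99998889e-01, -1.23635868e-04]]), array([0.45472268, 0.29336203, 0.22601546])) {'fovy': 71.50257580163513, 'cx': 315.87619458067866, 'cy': 197.62232653775965, 'dist_coeffs': array([-0.0166453,  0.       ,  0.       ,  0.       ,  0.       ]), 'tool_from_camera': array([[-2.74333570e-04,  9.54500325e-01,  2.98209750e-01,
        -8.08812344e-02],
       [ 4.17302694e-04, -2.98209626e-01,  9.54500312e-01,
        -1.58558206e-01],
       [ 9.99999875e-01,  3.86295210e-04, -3.16506645e-04,
         4.71250005e-04],
       [ 0.00000000e+00,  0.00000000e+00,  0.00000000e+00,
         1.00000000e+00]])}
1818 [0.56406338 0.37563134 0.06612252] ((465.4250793457031, 354.1291198730469), (438.27435302734375, 214.1585693359375), 37.57825469970703)
2977 [0.50428026 0.34141644 0.05733616] ((440.743896484375, 373.40252685546875), (426.7961120605469, 226.9254608154297), 26.500774383544922)
```

View pics/w1.png

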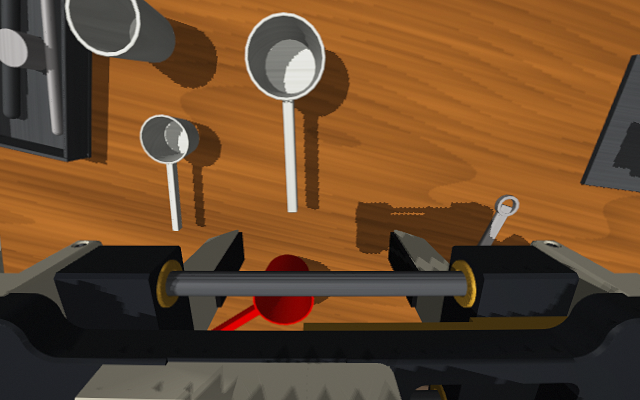

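The wrist view shows the cup's bowl at (285,57) and its handle from (289,102) to (292,212). The red cup sits nearer the robot at (284,288).

```bash
python3 - <<'E'
from h import *
z=np.load('w1.npz'); i=camera_info('wrist'); w=cloud(i,z['d'],(z['R'],z['t']))
def box(a,b,c,e,lo,hi):
    s=w[b:e,a:c].reshape(-1,3); return s[(s[:,2]>lo)&(s[:,2]<hi)]
r=box(240,5,330,105,.063,.069); c=cv2.minEnclosingCircle(r[:,:2].astype(np.float32)*1000); print('rim',len(r),c)
h=box(275,105,305,220,.053,.061); q=cv2.minAreaRect(h[:,:2].astype(np.float32)*1000); print('handle',len(h),q)
l=cv2.fitLine(h[:,:2].astype(np.float32),cv2.DIST_HUBER,0,.001,.001).ravel(); print(np.degrees(np.arctan2(l[1],l[0])))
m=h[:,:2].mean(0); b=np.array(c[0])/1000; v=b-m; print('yaw2',np.degrees(np.arctan2(v[1],v[0])))
u=v/np.linalg.norm(v); print('grip',b-.13*u,'tip',((b-h[:,:2])@u).max())
t=np.load('top0.npz'); W=cloud(camera_info('top'),t['d']); p=t['p'].astype(int); m=(p[...,0]>120)&(p[...,1]<50)&(p[...,2]<50); s=W[m]; s=s[(s[:,0]<.5)&(s[:,1]>.2)]
print('red',s.min(0),s.max(0)); s=s[s[:,2]>.055]; print(cv2.minEnclosingCircle(s[:,:2].astype(np.float32)))
E
```

```text
rim 879 ((577.2772216796875, 357.1531677246094), 41.724449157714844)
handle 1098 ((470.3087158203125, 329.74700927734375), (126.9137954711914, 12.13932991027832), 14.50357723236084)
14.483852
yaw2 14.515611688809626
grip [0.4514269  0.32456947] tip 0.17388108842804614
red [ 0.16016205  0.25852008 -0.00613539] [0.32050526 0.40794174 0.07664778]
((0.2372622787952423, 0.3364136815071106), 0.10215695202350616)
```

carry_out --steps '[1, -0.03, 0.31, -0.5, 0.02, 1, -0.03, 0.31, -1, 0.02, 1, -0.03, 0.31, -1, 0.02]'

```text
clock: 2.75
position: [0.45, 0.3194, 0.1222]
ee_rot: [-0.27, 2.086, -2.097]
force: [-0.9, -2.0, 0.6]
width: 0.999
```

carry_out --steps '[1, 0, 0, -0.4, 0, 1, 0, 0, -0.8, 0, 1, 0, 0, -0.96, 0, 1, 0, 0, -0.96, 0, 1, 0, 0, -0.96, 0]'

```text
clock: 3.25
position: [0.4536, 0.3225, 0.0323]
ee_rot: [-0.26, 2.088, -2.089]
force: [-0.7, -0.6, 0.1]
width: 0.999
```

carry_out --steps '[0, 0, 0, 0, 0, 0, 0, 0, 0, 0, 0, 0, 0, 0, 0, 0, 0, 0, 0, 0, 0, 0, 0, 0, 0, 0, 0, 0, 0, 0, 0, 0, 0, 0, 0, 0, 0, 0, 0, 0]' --grip_force 40

```text
clock: 4.05
position: [0.4523, 0.3231, 0.0307]
ee_rot: [-0.263, 2.088, -2.088]
force: [0.4, 0.3, -0.2]
width: 0.353
```

carry_out --steps '[0, 0, 0, 0, 0, 0, 0, 0, 0, 0, 0, 0, 0, 0, 0, 0, 0, 0, 0, 0, 0, 0, 0, 0, 0]'

```text
clock: 4.55
position: [0.4524, 0.3232, 0.0307]
ee_rot: [-0.263, 2.088, -2.088]
force: [-0.5, 0.9, 0.1]
width: 0.127
```

carry_out --steps '[0, 0, 0, 0.1, 0, 0, 0, 0, 0.3, 0, 0, 0, 0, 0.6, 0, 0, 0, 0, 0.9, 0, 0, 0, 0, 0.9, 0]'

```text
clock: 5.05
position: [0.4539, 0.3249, 0.1251]
ee_rot: [-0.257, 2.089, -2.082]
force: [0.6, -0.0, -0.2]
width: 0.127
```

```bash
cat > cup.py <<'E'
from h import *
import sys
# cup pose from wrist camera: rim circle centre in tool/world, z range
def cup(zr,save=None):
    P=pose(); p,d=get_image('wrist'); i=camera_info('wrist'); w=cloud(i,d,P)
    if save: cv2.imwrite(save,p[:,:,::-1])
    s=w[0:140,200:400].reshape(-1,3); s=s[(s[:,2]>zr[0])&(s[:,2]<zr[1])]
    return P,s,w
E
python3 - <<'E'
from cup import *
P,s,w=cup((.05,.2),'pics/w2.png'); print(P[1]); print(np.percentile(s[:,2],[5,25,50,75,95]))
v=s[:,2]; top=s[v>np.percentile(v,80)]; c=cv2.minEnclosingCircle(top[:,:2].astype(np.float32)*1000); print(c)
E
```

```text
[0.45394627 0.32491524 0.12509889]
[0.09838707 0.09932816 0.10394356 0.15038764 0.16125172]
((556.5784912109375, 354.9060363769531), 39.73988723754883)
```

View pics/w2.png

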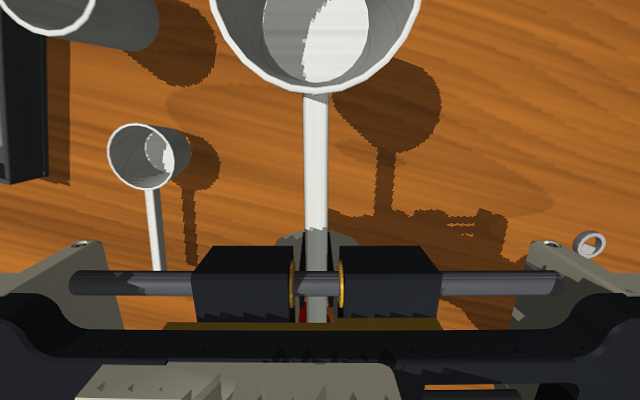

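The cup is held level: its floor is at 0.099 m and its rim at about 0.161 m, both as expected. Next I carry it to the front of the hopper.

carry_out --steps '[0, 0, -0.2, 0, 0, 0, 0, -0.5, 0, 0, 0, 0, -0.9, 0, 0, 0, 0, -1, 0, 0]'

```text
clock: 5.5
position: [0.4515, 0.2175, 0.1193]
ee_rot: [-0.263, 2.088, -2.097]
force: [0.7, -0.6, -1.7]
width: 0.126
```

carry_out --steps '[0, -0.15, -0.3, 0, 0, 0, -0.3, -0.6, 0, 0, 0, -0.45, -0.9, 0, 0, 0, -0.45, -1, 0, 0]'

```text
clock: 5.9
position: [0.4042, 0.1195, 0.1197]
ee_rot: [-0.266, 2.088, -2.094]
force: [0.5, -0.7, -1.9]
width: 0.128
```

carry_out --steps '[0, -0.15, -0.3, 0, 0, 0, -0.3, -0.6, 0, -0.1, 0, -0.45, -0.9, 0, -0.17, 0, -0.45, -1, 0, -0.17]'

```text
clock: 6.3
position: [0.3596, 0.0205, 0.12]
ee_rot: [-0.126, 2.163, -2.167]
force: [-0.3, -0.1, -2.2]
width: 0.124
```

carry_out --steps '[0, 0, -0.3, 0, 0, 0, 0, -0.6, 0, 0, 0, 0, -0.9, 0, 0, 0, 0, -1, 0, 0]'

```text
clock: 6.7
position: [0.3622, -0.0792, 0.1204]
ee_rot: [-0.124, 2.163, -2.164]
force: [0.1, -0.3, -2.0]
width: 0.128
```

carry_out --steps '[0, 0, -0.3, 0, 0, 0, 0, -0.6, 0, 0, 0, 0, -0.9, 0, 0, 0, 0, -1, 0, 0, 0, 0, -1, 0, 0]'

```text
clock: 7.2
position: [0.3625, -0.1775, 0.1204]
ee_rot: [-0.125, 2.163, -2.162]
force: [-0.9, -1.3, -2.1]
width: 0.128
```

```bash
python3 - <<'E'
from cup import *
P=pose();p,d=get_image('wrist'); i=camera_info('wrist'); w=cloud(i,d,P); cv2.imwrite('pics/w3.png',p[:,:,::-1]); np.savez('w3.npz',p=p,d=d,R=P[0],t=P[1]); print(P[1])
for n,lo,hi in(('rim',.193,.203),('pad',.0135,.0185),('base',.005,.011),('knobtop',.159,.165),('cuprim',.155,.167)):
    s=w[(w[...,2]>lo)&(w[...,2]<hi)]
    if len(s)>5: print(n,len(s),np.round(s.min(0),3),np.round(s.max(0),3),cv2.minAreaRect(s[:,:2].astype(np.float32)*1000))
p,d=get_image('side'); cv2.imwrite('pics/s3.png',p[:,:,::-1]); np.savez('s3.npz',p=p,d=d)
E
```

```text
[ 0.36249033 -0.17749441  0.12043916]
rim 10165 [ 0.342 -0.261  0.193] [ 0.41  -0.087  0.203] ((374.9803466796875, -174.07064819335938), (67.67898559570312, 172.87977600097656), 0.542982816696167)
pad 1306 [ 0.306 -0.459  0.014] [ 0.561 -0.301  0.018] ((447.63177490234375, -344.6023254394531), (133.1947784423828, 274.44769287109375), 55.33775329589844)
base 4889 [ 0.288 -0.466  0.005] [0.56  0.045 0.011] ((408.20721435546875, -208.87960815429688), (229.8458709716797, 538.7062377929688), 9.645584106445312)
knobtop 121 [ 0.352 -0.186  0.159] [ 0.375 -0.166  0.165] ((363.4997253417969, -177.4381103515625), (21.159732818603516, 20.327604293823242), 7.079843997955322)
cuprim 1918 [ 0.352 -0.204  0.155] [ 0.488 -0.123  0.167] ((418.1396179199219, -171.012451171875), (131.94371032714844, 80.73989868164062), 6.650874137878418)
```

View pics/w3.png

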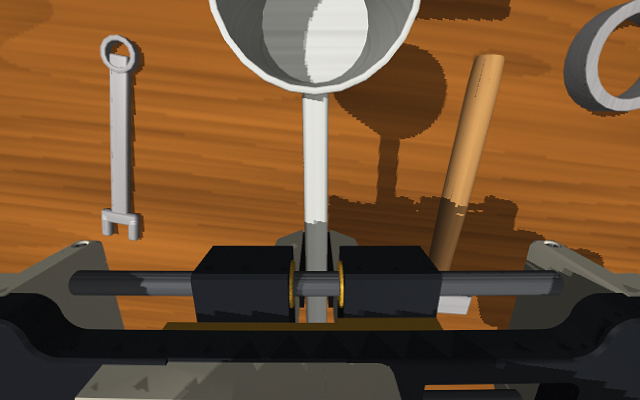

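The wrist view shows the cup still level on its handle, bowl at about (315,20), with the wrench at (120,140) and the hammer at (470,180) both clear of it. I'll measure the cup and hopper together in the side camera.

```bash
cat > m.py <<'E'
from h import *
def circ(s):
    # least-squares circle
    A=np.c_[2*s[:,:2],np.ones(len(s))]; x=np.linalg.lstsq(A,(s[:,:2]**2).sum(1),rcond=None)[0]; return x[:2],np.sqrt(x[2]+x[0]**2+x[1]**2)
E
python3 - <<'E'
from m import *
z=np.load('s3.npz'); w=cloud(camera_info('side'),z['d']).reshape(-1,3)
s=w[(np.abs(w[:,0]-.488)<.06)&(np.abs(w[:,1]+.165)<.06)&(w[:,2]>.05)]; print(np.round(np.percentile(s[:,2],[2,50,90,98]),4))
r=s[s[:,2]>.154]; print('cup',len(r),r.min(0),r.max(0),cv2.minEnclosingCircle(r[:,:2].astype(np.float32)*1000),circ(r))
z=np.load('side0.npz'); w=cloud(camera_info('side'),z['d']).reshape(-1,3)
b=w[(np.abs(w[:,0]-.623)<.1)&(np.abs(w[:,1]+.155)<.1)]
r=b[(b[:,2]>.192)&(b[:,2]<.201)]; print('rim',cv2.minAreaRect(r[:,:2].astype(np.float32)*1000))
r=b[(b[:,2]>.005)&(b[:,2]<.011)]; print('base',len(r),cv2.minAreaRect(r[:,:2].astype(np.float32)*1000), cv2.boxPoints(cv2.minAreaRect(r[:,:2].astype(np.float32)*1000)))
k=b[(b[:,2]>.155)&(b[:,2]<.166)&(b[:,1]>-.085)]; print('knob',len(k),k.mean(0),k.min(0),k.max(0))
t=np.load('top0.npz'); w=cloud(camera_info('top'),t['d']).reshape(-1,3); b=w[(np.abs(w[:,0]-.623)<.1)&(np.abs(w[:,1]+.155)<.12)]
k=b[(b[:,2]>.150)&(b[:,2]<.17)&(b[:,1]>-.085)]; print('knob top',len(k),k.mean(0),k.min(0),k.max(0))
r=b[(b[:,2]>.192)&(b[:,2]<.201)]; print('rim',cv2.minAreaRect(r[:,:2].astype(np.float32)*1000))
E
```

```text
[0.0912 0.1302 0.1523 0.1554]
cup 69 [ 0.45117388 -0.20377205  0.15406446] [ 0.53397585 -0.12084756  0.15807023] ((492.1169738769531, -161.83084106445312), 42.238346099853516) (array([ 0.49250785, -0.16210602]), np.float64(0.0401434921267373))
rim ((623.6991577148438, -155.62220764160156), (118.11563873291016, 120.36600494384766), 6.270596504211426)
base 2451 ((626.2575073242188, -149.2610626220703), (178.06373596191406, 184.373779296875), 6.018577575683594) [[ 528.0505   -66.91739]
 [ 547.38226 -250.27489]
 [ 724.46454 -231.60474]
 [ 705.13275  -48.24724]]
knob 11 [ 0.61086472 -0.05677467  0.16228544] [ 0.604579   -0.0589321   0.15906183] [ 0.61721784 -0.05527521  0.16517681]
knob top 28 [ 0.61319818 -0.05561185  0.16107769] [ 0.60185366 -0.08275251  0.15201888] [ 0.68931136 -0.04674665  0.16780965]
rim ((622.7644653320312, -155.2235565185547), (118.22696685791016, 119.39959716796875), 6.938109397888184)
```

carry_out --steps '[0, 0, 0, -0.3, 0, 0, 0, 0, -0.55, 0, 0, 0, 0, -0.66, 0, 0, 0, 0, -0.66, 0, 0, 0, 0, -0.66, 0]'

```text
clock: 7.8
position: [0.3627, -0.1757, 0.055]
ee_rot: [-0.129, 2.161, -2.16]
force: [-0.0, -0.3, -1.9]
width: 0.121
```

carry_out --steps '[0, 0.2, 0.01, 0, 0, 0, 0.45, 0.02, 0, 0, 0, 0.7, 0.04, 0, 0, 0, 0.9, 0.05, 0, 0, 0, 0.9, 0.05, 0, 0, 0, 0.9, 0.05, 0, 0]'

```text
clock: 8.4
position: [0.4527, -0.1714, 0.0554]
ee_rot: [-0.127, 2.16, -2.161]
force: [-0.8, 0.0, -2.5]
width: 0.128
```

carry_out --steps '[0, 0.2, 0, 0, 0, 0, 0.41, 0.01, 0, 0, 0, 0.41, 0.01, 0, 0, 0, 0.41, 0.01, 0, 0]'

```text
clock: 8.8
position: [0.4924, -0.1708, 0.0549]
ee_rot: [-0.127, 2.162, -2.162]
force: [-0.3, -0.4, -2.8]
width: 0.126
```

```bash
python3 - <<'E'
from m import *
s=arm.observe(); print(s['position'],s['force'])
p,d=get_image('side'); cv2.imwrite('pics/s4.png',cv2.resize(p[180:360,260:480,::-1],None,fx=3,fy=3)); np.savez('s4.npz',p=p,d=d)
w=cloud(camera_info('side'),d); v=w.reshape(-1,3)
r=v[(np.abs(v[:,0]-.623)<.07)&(np.abs(v[:,1]+.155)<.07)&(v[:,2]>.078)&(v[:,2]<.095)]; print(len(r),r.min(0),r.max(0),circ(r))
E
```

```text
[ 0.49240851 -0.17082341  0.05489107] [-0.33905035 -0.43152437 -2.80658616]
169 [ 0.5535277  -0.20497953  0.07812607] [ 0.69254408 -0.1369964   0.09160414] (array([ 0.61633092, -0.15364851]), np.float64(0.04415198223123966))
```

View pics/s4.png

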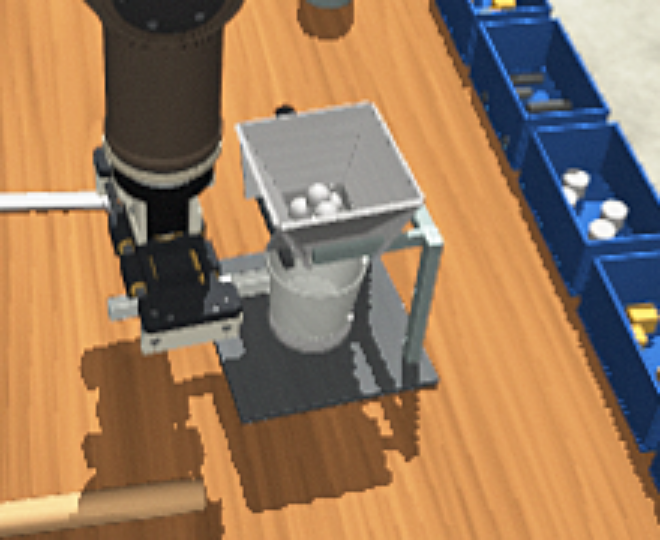

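The side crop shows the cup's bowl under the outlet over the pad at about (315,300), with the shutter closed and the balls still in the funnel. Now I lower it.

carry_out --steps '[0, 0.01, 0, -0.04, 0, 0, 0.01, 0, -0.08, 0, 0, 0.01, 0, -0.085, 0, 0, 0.01, 0, -0.085, 0]'

```text
clock: 9.25
position: [0.4936, -0.1711, 0.0462]
ee_rot: [-0.127, 2.162, -2.162]
force: [-4.0, -1.3, 4.2]
width: 0.125
```

carry_out --steps '[0.25, 0, 0, 0, 0, 0.5, 0, 0, 0, 0, 0.5, 0, 0, 0, 0, 0.5, 0, 0, 0, 0, 0.5, 0, 0, 0, 0, 0.5, 0, 0, 0, 0]'

```text
clock: 9.85
position: [0.4944, -0.1708, 0.0462]
ee_rot: [-0.126, 2.161, -2.161]
force: [0.4, 0.6, 0.2]
width: 0.499
```

carry_out --steps '[0.5, 0, 0, 0.3, 0, 0.5, 0, 0, 0.7, 0, 0.5, 0, 0, 1, 0, 0.5, 0, 0, 1, 0]'

```text
clock: 10.25
position: [0.497, -0.1714, 0.1503]
ee_rot: [-0.119, 2.155, -2.161]
force: [0.0, -0.2, 0.1]
width: 0.5
```

carry_out --steps '[0.5, 0, 0, 0.4, 0, 0.5, 0, 0, 0.8, 0, 0.5, 0, 0, 1, 0, 0.5, 0, 0, 1, 0]'

```text
clock: 10.65
position: [0.4959, -0.1711, 0.2488]
ee_rot: [-0.121, 2.157, -2.161]
force: [0.4, 0.4, -0.1]
width: 0.501
```

```bash
python3 - <<'E'
from m import *
print(arm.observe()['position'])
p,d=get_image('wrist'); cv2.imwrite('pics/w5.png',p[:,:,::-1])
p,d=get_image('side'); cv2.imwrite('pics/s5.png',cv2.resize(p[180:360,260:480,::-1],None,fx=3,fy=3)); np.savez('s5.npz',p=p,d=d)
v=cloud(camera_info('side'),d).reshape(-1,3)
near=v[(np.abs(v[:,0]-.623)<.045)&(np.abs(v[:,1]+.155)<.05)]
for lo in np.arange(.014,.086,.008):
    r=near[(near[:,2]>lo)&(near[:,2]<lo+.008)]
    if len(r)>8: print(round(lo,3),len(r),r.min(0),r.max(0),circ(r))
t,dt=get_image('top'); np.savez('t5.npz',p=t,d=dt)
v=cloud(camera_info('top'),dt).reshape(-1,3); h=v[(np.abs(v[:,0]-.49)<.05)&(np.abs(v[:,1]+.17)<.03)&(v[:,2]>.06)&(v[:,2]<.085)]
if len(h)>5: print('handle',len(h),np.median(h,0),cv2.minAreaRect(h[:,:2].astype(np.float32)*1000))
E
```

```text
[ 0.49590836 -0.17114546  0.24878568]
0.014 131 [ 0.58888587 -0.19100964  0.01404652] [ 0.65258133 -0.12189727  0.02199947] (array([ 0.62244426, -0.15909006]), np.float64(0.030901834681061557))
0.022 95 [ 0.58886069 -0.19331712  0.02200156] [ 0.65454799 -0.12123032  0.02994332] (array([ 0.62310421, -0.1569714 ]), np.float64(0.03318957751211475))
0.03 96 [ 0.58801246 -0.19238289  0.0301402 ] [ 0.65718192 -0.119658    0.03798532] (array([ 0.6234927 , -0.15701201]), np.float64(0.03446516282840707))
0.038 87 [ 0.58679579 -0.19352986  0.03803589] [ 0.65829011 -0.12104175  0.0457394 ] (array([ 0.62348433, -0.15725393]), np.float64(0.03526245873494873))
0.046 78 [ 0.5832544  -0.1937388   0.04614293] [ 0.66014059 -0.1268332   0.05398621] (array([ 0.62308854, -0.15735636]), np.float64(0.03614551266512735))
0.054 77 [ 0.57958863 -0.19554942  0.05402358] [ 0.66063772 -0.12690273  0.06170439] (array([ 0.62295125, -0.15726722]), np.float64(0.03705715184231881))
0.062 78 [ 0.57929102 -0.19690957  0.06209086] [ 0.66171627 -0.1303101   0.06999215] (array([ 0.62265088, -0.1571056 ]), np.float64(0.03840873120713645))
0.07 71 [ 0.57916066 -0.19859572  0.07027731] [ 0.66227464 -0.13326379  0.0779965 ] (array([ 0.6224216 , -0.15720817]), np.float64(0.039401300355878334))
0.078 87 [ 0.58286095 -0.19797582  0.07809156] [ 0.66483534 -0.13624604  0.08589798] (array([ 0.62351371, -0.15687437]), np.float64(0.0397624248731503))
handle 12 [ 0.45282483 -0.17491215  0.07121599] ((452.8929748535156, -175.3359375), (10.050544738769531, 6.6503095626831055), 88.62948608398438)
```

View pics/s5.png

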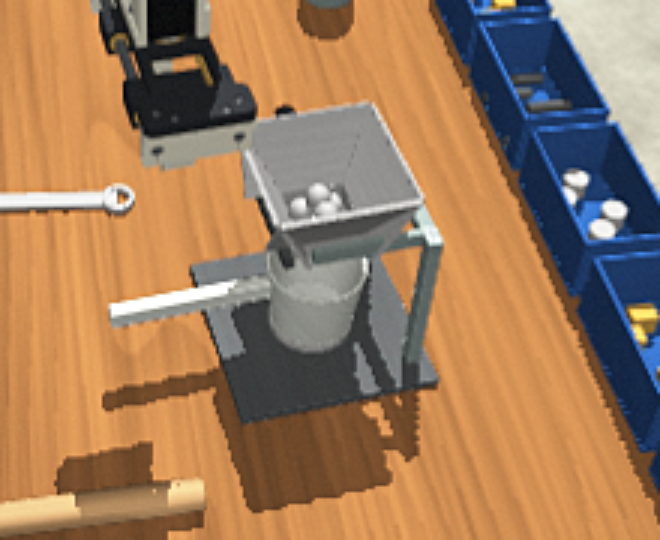

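The cup stands on the pad at (0.623,-0.157), within about 2 mm of centre, and the crop shows it upright with the balls still in the funnel. Next is the knob.

carry_out --steps '[0.5, 0, 0.3, 0, 0.19, 0.5, 0, 0.6, 0, 0.38, 0.5, 0.1, 0.8, 0, 0.57, 0.5, 0.3, 1, 0, 0.76, 0.5, 0.5, 1, 0, 0.95, 0.5, 0.6, 1, 0, 1, 0.5, 0.6, 1, 0, 1]'

```text
clock: 11.5
position: [0.5545, -0.0706, 0.2441]
ee_rot: [-0.818, 1.684, -1.68]
force: [-0.3, -0.2, -0.8]
width: 0.499
```

carry_out --steps '[0.5, 0.2, 0.14, 0, 0.19, 0.5, 0.4, 0.14, 0, 0.38, 0.5, 0.56, 0.14, 0, 0.57, 0.5, 0.56, 0.14, 0, 0.76, 0.5, 0.56, 0.14, 0, 0.95, 0.5, 0.56, 0.14, 0, 1, 0.5, 0.56, 0.14, 0, 1, 0.5, 0.56, 0.14, 0, 1]'

```text
clock: 12.3
position: [0.6096, -0.0571, 0.2455]
ee_rot: [-1.262, 1.126, -1.124]
force: [-0.7, 0.6, -0.0]
width: 0.498
```

```bash
python3 - <<'E'
from m import *
P=pose();p,d=get_image('wrist');i=camera_info('wrist'); cv2.imwrite('pics/w6.png',p[:,:,::-1]); print(P)
v=cloud(i,d,P).reshape(-1,3)
k=v[(np.abs(v[:,0]-.612)<.03)&(np.abs(v[:,1]+.056)<.03)&(v[:,2]>.155)&(v[:,2]<.17)]
if len(k): print('knob',len(k),k.min(0),k.max(0),k.mean(0))
E
```

```text
(array([[ 1.14028100e-01, -1.38884488e-03,  9.93476554e-01],
       [-9.93477517e-01, -3.43423971e-05,  1.14028163e-01],
       [-1.24249064e-04, -9.99999035e-01, -1.38370217e-03]]), array([ 0.60961892, -0.05706123,  0.24548957]))
knob 298 [ 0.60184091 -0.06315507  0.15523959] [ 0.61879977 -0.04652466  0.16403666] [ 0.61029983 -0.05415903  0.16190457]
```

View pics/w6.png

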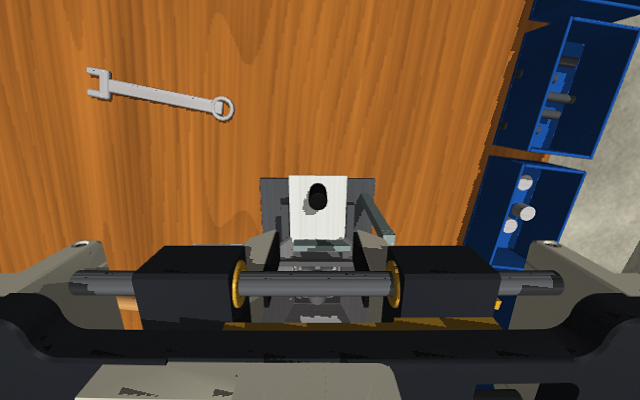

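The wrist view shows the black knob at (318,197) on the white shutter plate, centred between the jaws. It measures (0.610,-0.055) m.

carry_out --steps '[0.5, 0.01, 0.03, -0.3, 0, 0.5, 0.01, 0.03, -0.6, 0, 0.5, 0.01, 0.03, -0.8, 0, 0.5, 0.01, 0.03, -0.8, 0]'

```text
clock: 12.75
position: [0.6093, -0.0542, 0.1633]
ee_rot: [-1.265, 1.127, -1.121]
force: [-1.2, -0.2, -0.4]
width: 0.504
```

carry_out --steps '[0.5, 0, 0, -0.1, 0, 0.5, 0, 0, -0.2, 0, 0.5, 0, 0, -0.26, 0, 0.5, 0, 0, -0.26, 0]'

```text
clock: 13.15
position: [0.611, -0.054, 0.1396]
ee_rot: [-1.263, 1.123, -1.122]
force: [0.5, -0.5, 0.6]
width: 0.5
```

carry_out --steps '[0, 0, 0, 0, 0, 0, 0, 0, 0, 0, 0, 0, 0, 0, 0, 0, 0, 0, 0, 0, 0, 0, 0, 0, 0, 0, 0, 0, 0, 0]' --grip_force 20

```text
clock: 13.75
position: [0.6108, -0.054, 0.1404]
ee_rot: [-1.263, 1.123, -1.122]
force: [-4.9, -0.1, 5.9]
width: 0.19
```

carry_out --steps '[0, -0.01, 0.1, 0, 0, 0, -0.025, 0.22, 0, 0, 0, -0.04, 0.34, 0, 0, 0, -0.05, 0.46, 0, 0, 0, -0.065, 0.57, 0, 0, 0, -0.067, 0.59, 0, 0, 0, -0.067, 0.59, 0, 0, 0, -0.067, 0.59, 0, 0, 0, -0.067, 0.59, 0, 0, 0, -0.067, 0.59, 0, 0]'

```text
clock: 14.75
position: [0.6042, 0.0057, 0.1405]
ee_rot: [-1.262, 1.123, -1.121]
force: [-5.2, 1.0, 5.7]
width: 0.187
```

```bash
python3 - <<'E'
from m import *
print(arm.observe()['force'])
p,d=get_image('side'); q,e=get_image('top')
cv2.imwrite('pics/s7.png',np.hstack([cv2.resize(p[190:340,300:440,::-1],None,fx=3,fy=3),cv2.resize(q[110:210,340:430,::-1],(405,450))[:, :380]]))
E
```

```text
[-5.22508548  1.02362666  5.67953428]
```

View pics/s7.png

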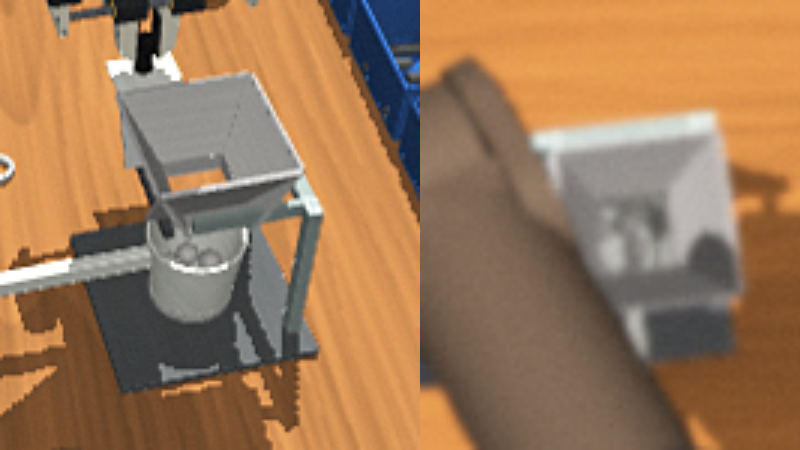

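The side crop shows the funnel empty and the outlet clear. Balls are visible in the cup at (195,250) and none lie on the base or bench, so I close the shutter.

carry_out --steps '[0, 0, 0, 0, 0, 0, 0, 0, 0, 0, 0, 0.015, -0.12, 0, 0, 0, 0.03, -0.26, 0, 0, 0, 0.045, -0.4, 0, 0, 0, 0.06, -0.52, 0, 0, 0, 0.068, -0.6, 0, 0, 0, 0.068, -0.605, 0, 0, 0, 0.068, -0.605, 0, 0, 0, 0.068, -0.605, 0, 0, 0, 0.068, -0.605, 0, 0]'

```text
clock: 15.95
position: [0.6109, -0.0542, 0.1405]
ee_rot: [-1.262, 1.123, -1.12]
force: [-6.0, 3.1, 5.7]
width: 0.19
```

carry_out --steps '[0.5, 0, 0, 0, 0, 0.5, 0, 0, 0, 0, 0.5, 0, 0, 0, 0, 0.5, 0, 0, 0, 0, 0.5, 0, 0, 0, 0, 0.5, 0, 0, 0, 0]'

```text
clock: 16.55
position: [0.6116, -0.0554, 0.1402]
ee_rot: [-1.262, 1.123, -1.123]
force: [-0.5, -0.7, 0.0]
width: 0.498
```

carry_out --steps '[0.5, 0, 0, 0.3, 0, 0.5, 0, 0, 0.7, 0, 0.5, 0, 0, 1, 0, 0.5, 0, 0, 1, 0]'

```text
clock: 16.95
position: [0.6138, -0.0547, 0.245]
ee_rot: [-1.257, 1.117, -1.127]
force: [0.7, 1.1, 0.2]
width: 0.498
```

carry_out --steps '[0.5, -0.3, 0.4, 0.2, 0, 0.5, -0.6, 0.8, 0.3, 0, 0.5, -0.9, 1, 0.3, 0, 0.5, -1, 1, 0.3, 0, 0.5, -1, 1, 0.3, 0]'

```text
clock: 17.45
position: [0.5102, 0.0448, 0.2702]
ee_rot: [-1.264, 1.121, -1.122]
force: [0.9, -1.0, 0.2]
width: 0.499
```

carry_out --steps '[0.5, -0.3, 0.4, 0, 0, 0.5, -0.6, 0.8, 0, 0, 0.5, -0.9, 1, 0, 0, 0.5, -0.9, 1, 0, 0, 0.5, -0.9, 1, 0, 0]'

```text
clock: 17.95
position: [0.4225, 0.1439, 0.2701]
ee_rot: [-1.262, 1.122, -1.124]
force: [0.6, -1.4, -0.2]
width: 0.503
```

```bash
python3 - <<'E'
from m import *
print(arm.observe()['force'])
p,d=get_image('side'); q,e=get_image('top')
v=cloud(camera_info('side'),d).reshape(-1,3); near=v[(np.abs(v[:,0]-.623)<.045)&(np.abs(v[:,1]+.155)<.05)]
for lo in (.022,.038,.054,.07):
    r=near[(near[:,2]>lo)&(near[:,2]<lo+.008)]; print(lo,len(r),circ(r))
t=cloud(camera_info('top'),e).reshape(-1,3)
for n,u in(('side',v),('top',t)):
    k=u[(np.abs(u[:,0]-.612)<.03)&(u[:,1]>-.08)&(u[:,1]<.04)&(u[:,2]>.155)&(u[:,2]<.166)]
    print(n,'knob',len(k),k.mean(0) if len(k) else '')
cv2.imwrite('pics/s8.png',np.hstack([cv2.resize(p[190:340,300:440,::-1],None,fx=3,fy=3),cv2.resize(q[110:210,340:430,::-1],(405,450))[:, :380]]))
E
```

```text
[ 0.64068409 -1.43654446 -0.19026994]
0.022 71 (array([ 0.62306246, -0.15841142]), np.float64(0.03180335478684451))
0.038 130 (array([ 0.62370941, -0.1589775 ]), np.float64(0.032711027900123285))
0.054 64 (array([ 0.62270095, -0.1571152 ]), np.float64(0.03729987392690184))
0.07 79 (array([ 0.62228698, -0.15684209]), np.float64(0.03948931279708512))
side knob 18 [ 0.61251251 -0.05462057  0.16184509]
top knob 24 [ 0.61104614 -0.05466853  0.16092911]
```

View pics/s8.png

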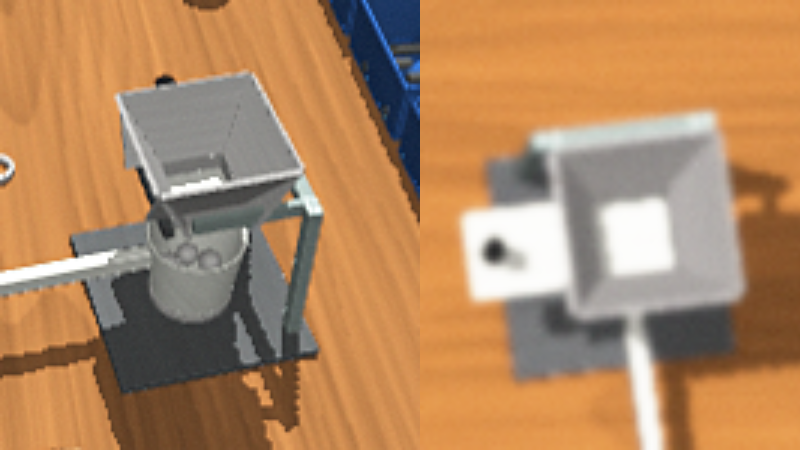

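The shutter is closed: the knob is at (0.611,-0.0547), the same as at the start. The funnel is empty, the balls are in the cup at about (200,255), and the cup has not moved.

```bash
python3 -c "
from cell import arm
print(arm.sign_off())"
```

```text
the job is handed in; nothing more can be done
None
```

The job is done and handed in at about 18 s of the 51 s limit. I gripped the cup by its handle, stood it on the pad, opened the shutter by its knob so the balls ran into the cup, closed it again and moved the arm clear.

**Last checks:**
- **Cup:** it is upright on the pad. Its axis fits at about (0.623, -0.157), against a hopper centre of (0.6235, -0.1555). That is about 2 mm off, with a limit of 15 mm. Two of the four height slices put it nearer 3 mm off, probably because the depth points are sparse.
- **Shutter:** the knob is back at (0.611, -0.055), its position before opening. The gripper's closing position matched its starting one to within 1 mm.
- **Balls:** the funnel is empty and no ball shows on the base plate or bench. Only the upper balls in the cup can be seen, so I infer the count of six from the empty funnel rather than having counted them.
- **Bystanders:** I did not measure them again at the end. No contact force showed on the way, and the arm's path stayed clear of them.

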